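# Change over the frit shaker

## Robot

A 6-joint arm with a two-finger parallel gripper is mounted at the origin on a cart in front of the work surface, level with it; the furniture and walls round the work are solid. World frame = base frame: x ahead of the robot, y to its left, z up, the work surface at z = 0. Lengths are in m, angles in rad, forces in N, time in s.
With the tool pointing down it reaches from about 0.35 to 0.975 m from the base axis. Payload 4.9 kg.
Tool frame: the origin (TCP) lies at the very end of the fingers, on their centre line; the grasp point (between the pads) lies 19 mm behind it; z points along the fingers, x is the direction in which the jaws open and shut, and the axes are right-handed (so a half turn about z gives the same grasp; the last joint's range is limited). The gripper opens to 85 mm and grips with 20 to 120 N. Pads are 22 mm wide; open, the fingers measure 114 mm over their backs; the gripper's body (76 mm by 85 mm) begins 54 mm behind the grasp point. The pads swing forward as they close: fully open they stand 13 mm farther back than shut.
Start: joints at [-0.119, 0.053, 1.613, -0, 1.476, -0.119], TCP at [0.625, 0, 0.231] pointing down, gripper open.
Joint ranges: [-3.01, 3.01], [-1.01, 2.22], [0.06, 2.58], [-1.02, 4.17], [0.09, 2.62], [-3.14, 3.14]. Speed limits (rad/s): [2.57, 2.57, 3.14, 3.14, 3.14, 3.14].

## Interface

Orientations are given as a unit quaternion [w, x, y, z].
In Python, from plant import manip, imaging gives the robot as it stands.
- The arm moves only by the shell command python3 -m pendant 'ROWS'. ROWS is JSON, a list that holds one entry, the list of rows, each a list of 7 numbers: the turn, a rotation vector about the world's x, y, z in units of pi rad (1.0 is pi rad), then the shift along the world's x, y, z in units of 250 mm (1.0 is 250 mm), then the opening, from 0 (shut) to 1 (fully open). In form: [[[ax, ay, az, tx, ty, tz, claw], ...]]. A call has 1 to 20 rows; each row shifts and turns the commanded pose from where the row before left it; what a row does not reach is not made up. A row lasts 1/8 s, in which the tool goes at most 62.5 mm and 10.7 degrees, less where a joint would pass 70% of its speed; a pose out of reach is approached as far as the arm can. A call with a number of a shift or a turn outside -1 to 1 is refused whole. A call with a gripper value outside its range is refused whole. The fingers move at their own pace and stop on an object; the grip force is fixed at half the most. Time passes only in rows, so rows that do not move let the fingers close. It gives the time, the measured TCP pose, the force and the opening at its end, in the units of the state.
- manip.state(): the state, without advancing time (a new reading comes with each control period).
- imaging.grab_frame(name): name is "scene" or "side" or "wrist"; returns a dict with "frame" (420x560x3 uint8, blue, green, red), "mtx" (3x3 intrinsics, pixels), "world_to_cam" (4x4, takes a point from world to camera coordinates). Camera axes: x right, y down, z forward; pixel columns grow to the right and rows downward; lengths in m; the calibration is good to about 2 mm. The wrist camera is an equidistant fisheye: a pixel r from the principal point sees the ray r / f radians off the axis. A picture is of the moment at which its call begins. There is no depth.
- manip.job_done(): hands the job in, once; it reports no verdict.
The state is a dict: "time": time; "joint_pos": joint angles; "joint_vel": joint speeds; "joint_efforts": joint torques, N m; "tool_pos": TCP position; "tool_rot": TCP orientation; "contact_force": force on the tool from outside, world axes, zero at the start; "ft_torque": the same for the moment, N m; "gripper_width": opening from 0.0 (shut) to 1.0 (fully open).
Only numpy, scipy, OpenCV 4.12 (cv2) and the standard library are available. Lean on these libraries where they do the work, as an engineer would, in place of code of your own. Each camera call takes 0.05 s, during which the arm holds its last target. There are 200 camera calls.

## Task

Change over the canisters of the frit shaker: throw its red lever out of the green run notch into the yellow unload notch, then slacken the black wing nut as far as it goes (left-hand thread: it loosens clockwise seen from above), which slides the yellow keeper tabs off the canister feet. Then lift every blue-lidded canister off by its handle and stand it upright on the black rubber mat, and stand the orange-lidded canister from the bench upright in the middle seat. Only then tighten the nut fully home again and, last, throw the lever back into the green notch; never tip a canister over, and leave the jar and the mug alone.

Things in the scene. Friction and masses are not known exactly. Their poses are not given: they have to be found in the camera images.
- shaker: bench shaker, fixed; origin on the bench under its deck's centre. Deck 136 x 320 (x, y), top 40 up, three seats (dark discs, 80 diameter) at y = -100, 0, +100, x = 0, parted by ribs 6 wide, 8 high at y = -150, -50, 50, 150. Blue control box at y = 159 to 301, x = -105 to 47, 55 high, carries the nut and the lever
- keeper_tab (a point): the sliding steel keeper, at deck height on the line x = 0: two rails along y, inner faces at x = +-48, 14 high above the deck; at this point's y and 100 to either side each has a yellow tab 12 wide, reaching in to |x| = 29, 9 to 14 above the deck. Nut tight: tabs at the seats' y, over the feet; nut slack: shifted 42 in +y, clear of them
- seat_mid (a point): centre of the middle seat, on the deck's top (40 above the bench); axes as the shaker's
- nut_grip (a point): centre of the black wing of the nut, on its vertical axis, 113 above the bench. The wing is an upright plate 64 long along this point's x axis, 14 thick along y, 30 high, to be gripped across its thickness from above; it turns with the nut, about this point's z axis
- nut (a joint): turn of the wing nut, rad: 0 = fully tight, grows as it turns clockwise seen from above (left-hand thread: clockwise loosens), 1.5 = fully slack (stop). Stays where it is left, friction about 0.15 N m. Starts near 0. The keeper tabs move 28 mm per rad
- lever_grip (a point): centre of the lever's upright red round grip, 22 diameter and 70 high, top 135 above the bench; this point is 104 above the bench, 75 from the lever's axis
- lever_hinge (a point): point on the lever's vertical axis, 104 above the bench; axes as the shaker's. At joint value 0 the grip stands at -x of it, 75 off
- lever (a joint): angle of the lever, rad, about the vertical, growing anticlockwise seen from above. -0.5 = green run notch, 0 = yellow unload notch, +0.5 = red off notch; stops at -0.58 and +0.58. Stays where it is left, friction about 0.12 N m (1.6 N at the grip). Starts near -0.5
- can_a_mid (a point): blue-lidded canister standing in a shaker seat (one may be absent). 120 tall; foot 76 diameter, 6 thick; neck 40 diameter to 22 up; body 64, lid 68 diameter, 22 to 78 up. On top a rigid bail: level black grip, 16 diameter, 46 long along its own x axis, between posts at x = +-30. 0.3 to 0.6 kg. Point: on its axis, 60 above the underside; the grip's axis is 52 above it
- can_b_mid (a point): blue-lidded canister standing in a shaker seat (one may be absent). 120 tall; foot 76 diameter, 6 thick; neck 40 diameter to 22 up; body 64, lid 68 diameter, 22 to 78 up. On top a rigid bail: level black grip, 16 diameter, 46 long along its own x axis, between posts at x = +-30. 0.3 to 0.6 kg. Point: on its axis, 60 above the underside; the grip's axis is 52 above it
- can_c_mid (a point): blue-lidded canister standing in a shaker seat (one may be absent). 120 tall; foot 76 diameter, 6 thick; neck 40 diameter to 22 up; body 64, lid 68 diameter, 22 to 78 up. On top a rigid bail: level black grip, 16 diameter, 46 long along its own x axis, between posts at x = +-30. 0.3 to 0.6 kg. Point: on its axis, 60 above the underside; the grip's axis is 52 above it
- fresh_mid (a point): the orange-lidded canister, standing on the bench in front of the shaker; shape, size and point as the blue-lidded ones
- mat: black ribbed rubber mat fixed on the bench, 200 x 340 (x, y), 3 thick; origin under its centre, on the bench. Room for three canisters in a row along y
- jar_mid (a point): bystander: screw-top glass jar, 60 diameter, 90 high; point at its centre
- mug_mid (a point): bystander: pale mug, 82 x 114, 94 high; point 47 above its underside

How it is judged:
On the way, in this order (a step that is already met when the one before it is completed fails the run):
1. the lever is in the yellow unload notch (value of joint lever between -0.12 and 0.12 rad), for 0.2 s.
2. the nut is slackened clockwise, with the lever in the unload notch (all of step 1 and value of joint nut above 1.3 rad), for 0.2 s.
3. all blue-lidded canisters stand on the mat and the orange-lidded one in the middle seat, the nut still slack (x of can_a_mid in the frame of mat between -0.08 and 0.08 m and y of can_a_mid in the frame of mat between -0.15 and 0.15 m and z of can_a_mid in the frame of mat between 0.053 and 0.073 m and angle between each of can_a_mid, can_b_mid, can_c_mid's own z axis and vertical below 0.1 rad and x of can_b_mid in the frame of mat between -0.08 and 0.08 m and y of can_b_mid in the frame of mat between -0.15 and 0.15 m and z of can_b_mid in the frame of mat between 0.053 and 0.073 m and x of can_c_mid in the frame of mat between -0.08 and 0.08 m and y of can_c_mid in the frame of mat between -0.15 and 0.15 m and z of can_c_mid in the frame of mat between 0.053 and 0.073 m and horizontal distance between fresh_mid and seat_mid below 0.016 m and angle between fresh_mid's own z axis and vertical below 0.08 rad and z of fresh_mid in the frame of seat_mid between 0.053 and 0.067 m and value of joint nut above 1 rad), for 0.2 s.
4. the nut is tight again, the lever still in the unload notch (all of step 1 and value of joint nut below 0.15 rad), for 0.2 s.
At the end, for the whole second after the job is handed in: Blue-lidded canisters upright on the mat (centres within 80 mm in x, 150 mm in y of its centre), the orange-lidded one upright on the deck within 16 mm of the middle seat's centre, all at rest; nut within 0.15 rad of tight; lever within 0.12 rad of the green notch (x of can_a_mid in the frame of mat between -0.08 and 0.08 m and y of can_a_mid in the frame of mat between -0.15 and 0.15 m and z of can_a_mid in the frame of mat between 0.053 and 0.073 m and angle between each of can_a_mid, can_b_mid, can_c_mid's own z axis and vertical below 0.1 rad and x of can_b_mid in the frame of mat between -0.08 and 0.08 m and y of can_b_mid in the frame of mat between -0.15 and 0.15 m and z of can_b_mid in the frame of mat between 0.053 and 0.073 m and x of can_c_mid in the frame of mat between -0.08 and 0.08 m and y of can_c_mid in the frame of mat between -0.15 and 0.15 m and z of can_c_mid in the frame of mat between 0.053 and 0.073 m and horizontal distance between fresh_mid and seat_mid below 0.016 m and angle between fresh_mid's own z axis and vertical below 0.08 rad and z of fresh_mid in the frame of seat_mid between 0.053 and 0.067 m and value of joint nut below 0.15 rad and value of joint lever between -0.62 and -0.38 rad and linear speed of each of can_a, can_b, can_c, fresh below 0.02 m/s); the robot touches nothing.
It fails at once if a canister is tipped over (more than 0.8 rad) (angle between any of can_a_mid, can_b_mid, can_c_mid, fresh_mid's own z axis and vertical above 0.8 rad).
It fails at once if the jar or the mug is pushed more than 50 mm or knocked over (distance of any of jar_mid, mug_mid from where it was at the start of the episode above 0.05 m or angle between any of jar_mid, mug_mid's own z axis and vertical above 0.6 rad).
Of can_a, can_b, can_c only 2 to 3 are there at a start; the rules pass over those that are not, and their reading is None.
At some moment in a run one of fresh may be knocked a few centimetres aside while the robot is not near it.
It also fails if it takes over 200 s, if anything falls off the work surface, if the arm or the gripper's body presses on something with over 40 N, if the wrist force passes 120 N, or if a joint passes its speed limit or range.

## Working session

There is one attempt and no reset: what is moved stays moved. The work goes in short steps, Python scripts to look and compute and a shell command to move; the robot and the scene stay as the last step left them, time stands still between calls to the robot, and variables do not carry over. Pictures are saved under pics/ and viewed, about 12 in all and at most 16, crops included, and the job is handed in when it is done.

```bash
ls; mkdir -p pics; python3 - <<'E'
from plant import manip, imaging
import cv2,numpy as np
print(manip.state())
for n in ("scene","side"):
    f=imaging.grab_frame(n); cv2.imwrite(f"pics/{n}0.png",f["frame"]); np.savez(f"pics/{n}0.npz",**f)
    w=np.linalg.inv(f["world_to_cam"]); print(n,f["mtx"].tolist(),w.round(3).tolist())
E
```

```text
pics
{'time': 0.0, 'joint_pos': array([-1.19004925e-01,  5.33639635e-02,  1.61428618e+00, -1.09167932e-05,
        1.47601411e+00, -1.19008814e-01]), 'joint_vel': array([-0.00038066,  0.00176868,  0.0012378 , -0.00068257, -0.00020707,
       -0.00130571]), 'joint_efforts': array([ 2.70554956e-04, -3.93670499e+01, -3.70175600e+01, -1.62778279e-04,
        6.93513779e-03, -6.06393527e-06]), 'tool_pos': array([6.24375984e-01, 6.88921858e-05, 2.30063294e-01]), 'tool_rot': array([-1.17581823e-04,  9.99999464e-01,  2.46637663e-06, -1.02912054e-03]), 'contact_force': array([-1.55490684,  0.01155963, -0.75466983]), 'ft_torque': array([-0.0091308 ,  0.0485274 , -0.01027906]), 'gripper_width': 0.9973104526157459}
scene [[506.28550936541177, 0.0, 269.94814197341327], [0.0, 506.28550936541177, 210.94052761113008], [0.0, 0.0, 1.0]] [[-0.787, -0.276, 0.552, -0.319], [-0.617, 0.366, -0.696, 1.117], [-0.01, -0.889, -0.458, 0.823], [0.0, 0.0, 0.0, 1.0]]
side [[411.8011035436249, 0.0, 280.4155051606504], [0.0, 411.8011035436249, 217.198451309965], [0.0, 0.0, 1.0]] [[-0.997, -0.048, 0.053, 0.466], [-0.072, 0.626, -0.776, 1.013], [0.004, -0.778, -0.628, 0.875], [0.0, 0.0, 0.0, 1.0]]
```

View pics/scene0.png

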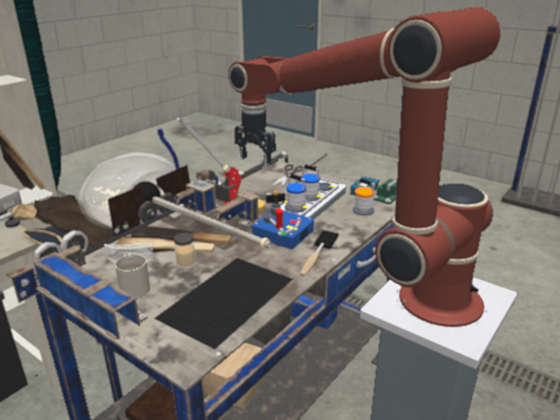

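View pics/side0.png

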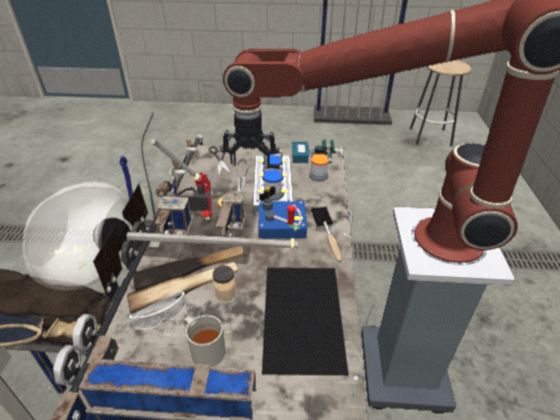

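```bash
cat > h.py <<'E'
from plant import manip, imaging
import cv2,numpy as np
def grab(n): return imaging.grab_frame(n)
def ray(f,uv,fish=False):
    K=f["mtx"]; d=np.array([(uv[0]-K[0,2])/K[0,0],(uv[1]-K[1,2])/K[1,1],1.])
    if fish:
        r=np.hypot(d[0],d[1]); s=np.sin(r)/r if r>1e-9 else 1; d=np.array([d[0]*s,d[1]*s,np.cos(r)])
    T=np.linalg.inv(f["world_to_cam"]); return T[:3,3],T[:3,:3]@d
def onz(f,uv,z,fish=False):
    o,d=ray(f,uv,fish); return o+d*(z-o[2])/d[2]
def proj(f,p,fish=False):
    K=f["mtx"]; c=f["world_to_cam"]@np.append(p,1.); c=c[:3]
    if fish:
        r=np.hypot(c[0],c[1]); t=np.arctan2(r,c[2]); m=c[:2]/r*t
    else: m=c[:2]/c[2]
    return m*[K[0,0],K[1,1]]+K[:2,2]
def tri(*rs):
    A=0;b=0
    for o,d in rs:
        d=d/np.linalg.norm(d); P=np.eye(3)-np.outer(d,d); A=A+P; b=b+P@o
    return np.linalg.solve(A,b)
def blobs(img,lo,hi,amin=30):
    m=cv2.inRange(cv2.cvtColor(img,cv2.COLOR_BGR2HSV),lo,hi)
    n,l,s,c=cv2.connectedComponentsWithStats(m)
    return [(c[i].round(1).tolist(),s[i].tolist()) for i in range(1,n) if s[i][4]>=amin],m
def st():
    s=manip.state(); return round(float(s['time']),2),s['tool_pos'].round(4).tolist(),s['tool_rot'].round(3).tolist(),s['contact_force'].round(1).tolist(),round(float(s['gripper_width']),3)
E
python3 - <<'E'
from h import *
f=dict(np.load("pics/side0.npz")); w=grab("wrist"); np.savez("pics/wrist0.npz",**w)
c=cv2.resize(f["frame"][140:250,230:350],None,fx=5,fy=5,interpolation=cv2.INTER_CUBIC)
cv2.imwrite("pics/c1.png",c); cv2.imwrite("pics/w0.png",w["frame"]); print(w["mtx"],np.linalg.inv(w["world_to_cam"]).round(3))
for n in("side","scene"):
    f=dict(np.load(f"pics/{n}0.npz"))
    print(n,"blue",blobs(f["frame"],(100,150,60),(125,255,255))[0]);print("or",blobs(f["frame"],(8,180,150),(18,255,255),20)[0]);print("red",blobs(f["frame"],(0,200,120),(5,255,255),10)[0],blobs(f["frame"],(174,180,100),(180,255,255),10)[0])
    b,m=blobs(f["frame"],(0,0,0),(180,255,32),2500); print("mat",b)
    n_,l,s,cc=cv2.connectedComponentsWithStats(m)
    for i in range(1,n_):
        if s[i][4]>2500:
            k,_=cv2.findContours((l==i).astype(np.uint8),0,1); k=max(k,key=cv2.contourArea); q=cv2.approxPolyDP(cv2.convexHull(k),8,True)[:,0]
            print([onz(f,u,.003).round(3).tolist() for u in q])
E
```

```text
[[325.1922621    0.         275.4489536 ]
 [  0.         325.1922621  204.75153318]
 [  0.           0.           1.        ]] [[ 1.     0.001 -0.     0.625]
 [ 0.001 -0.953 -0.304  0.078]
 [-0.001  0.304 -0.953  0.373]
 [ 0.     0.     0.     1.   ]]
side blue [([274.1, 160.0], [269, 155, 13, 10, 102]), ([126.2, 174.8], [121, 158, 10, 37, 82]), ([272.4, 175.7], [263, 170, 19, 12, 180]), ([280.0, 222.1], [259, 202, 48, 36, 971]), ([237.0, 209.7], [235, 206, 5, 10, 31]), ([177.1, 218.5], [173, 212, 10, 16, 95]), ([141.8, 376.1], [89, 365, 104, 24, 1618]), ([226.1, 382.4], [206, 371, 43, 22, 718]), ([167.8, 403.4], [84, 391, 166, 26, 2165]), ([107.9, 417.2], [101, 416, 18, 4, 37])]
or [([319.5, 159.1], [312, 154, 16, 11, 132])]
red [([290.6, 214.1], [289, 207, 5, 17, 55])] [([203.3, 179.4], [200, 175, 8, 9, 23]), ([206.0, 213.4], [203, 212, 8, 4, 11])]
mat []
scene blue [([165.6, 142.1], [159, 131, 16, 26, 32]), ([524.5, 140.2], [522, 130, 6, 21, 33]), ([310.2, 177.8], [302, 174, 16, 9, 109]), ([294.8, 187.8], [287, 183, 17, 10, 130]), ([208.8, 200.3], [207, 191, 5, 19, 77]), ([198.4, 
[... 717 characters left out ...]
315, 87, 78, 424]), ([324.4, 322.2], [320, 316, 8, 12, 51]), ([309.1, 327.1], [303, 320, 13, 15, 73]), ([55.3, 358.0], [45, 322, 23, 76, 179]), ([292.6, 342.6], [287, 336, 13, 14, 54]), ([68.8, 365.4], [60, 351, 16, 30, 181]), ([142.0, 366.5], [138, 362, 10, 10, 31]), ([256.6, 376.0], [251, 367, 13, 18, 83]), ([76.2, 401.6], [72, 387, 11, 33, 131]), ([180.3, 404.9], [175, 387, 12, 33, 180]), ([236.7, 394.0], [231, 389, 13, 9, 53]), ([209.8, 402.9], [206, 399, 10, 9, 33]), ([222.4, 407.2], [218, 401, 9, 13, 69])]
or [([363.3, 192.4], [355, 188, 18, 9, 61])]
red [([278.5, 217.2], [276, 209, 6, 19, 74])] [([232.9, 183.2], [227, 169, 13, 30, 115]), ([281.0, 219.5], [281, 214, 1, 12, 12])]
mat []
```

View pics/c1.png

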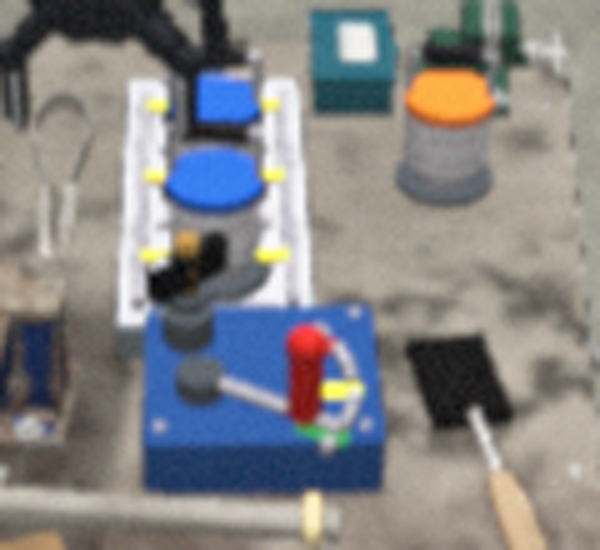

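View pics/w0.png

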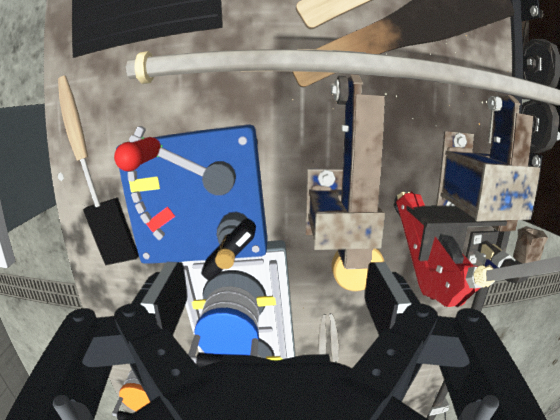

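```bash
python3 - <<'E'
from h import *
w=dict(np.load("pics/wrist0.npz"));s=dict(np.load("pics/side0.npz"));c=dict(np.load("pics/scene0.npz"))
# box top from blue mask hull in wrist
b,m=blobs(w["frame"],(102,120,50),(125,255,255),3000); print(b)
mm=np.zeros_like(m); 
n,l,S,C=cv2.connectedComponentsWithStats(m)
i=[i for i in range(1,n) if S[i][4]>3000 and S[i][1]<200][0]
k,_=cv2.findContours((l==i).astype(np.uint8),0,1);k=max(k,key=cv2.contourArea)
P=np.array([onz(w,u,.055,True)[:2] for u in cv2.convexHull(k)[:,0].astype(float)],np.float32)
print("box",cv2.minAreaRect(P*1000), P[np.argmin(P@[1,1])],P[np.argmin(P@[1,-1])],P[np.argmax(P@[1,1])],P[np.argmax(P@[1,-1])])
q=[(122,142),(253,126),(267,255),(130,262)]
print([onz(w,u,.055,True).round(4).tolist() for u in q])
for a,bb in (((272.4,175.7),(294.8,187.8)),((274.1,160),(310.2,177.8)),((319.5,159.1),(363.3,192.4)),((291.5,208),(279,211))):
    print("tri",tri(ray(s,a),ray(c,bb)).round(4), onz(s,a,.118).round(3),onz(c,bb,.118).round(3),onz(s,a,.078).round(3))
print("grip top",onz(w,(128,156),.135,True),"hinge",onz(w,(218,178),.08,True))
k=[(120,0)]
for n_,f in(("side",s),("scene",c)):
    b,m=blobs(f["frame"],(0,0,0),(180,255,55),1500); print(n_,b)
yb,_=blobs(w["frame"],(25,150,150),(35,255,255),20); print([ (p,onz(w,p,.054,True).round(4).tolist(),a[4]) for p,a in yb])
print([onz(s,u,.003).round(3).tolist() for u in ((266,267),(336,266),(345,372),(264,366))])
print("jar,mug",onz(s,(224,298),0).round(3),onz(s,(207,360),0).round(3))
# pipe: triangulate end
print("pipe",tri(ray(w,(140,66),True),ray(s,(293,243)),ray(c,(265,241))).round(3))
E
```

```text
[([198.4, 196.0], [120, 125, 147, 138, 11936])]
box ((534.8390502929688, -19.290908813476562), (151.97421264648438, 141.9115447998047), 5.07247257232666) [ 0.46835232 -0.09453427] [0.45704728 0.01517225] [0.6017574  0.05640905] [ 0.6122397  -0.08018392]
[[0.4627, 0.0454, 0.055], [0.6027, 0.0564, 0.055], [0.6155, -0.0814, 0.055], [0.4521, -0.0954, 0.055]]
tri [ 0.5732 -0.1446  0.1141] [ 0.573 -0.141  0.118] [ 0.567 -0.135  0.118] [ 0.578 -0.202  0.078]
tri [ 0.5756 -0.2401  0.1172] [ 0.575 -0.242  0.118] [ 0.573 -0.235  0.118] [ 0.581 -0.308  0.078]
tri [ 0.4128 -0.3298  0.0741] [ 0.415 -0.261  0.118] [ 0.368 -0.24   0.118] [ 0.413 -0.328  0.078]
tri [0.4997 0.0402 0.1247] [0.5   0.031 0.118] [0.507 0.031 0.118] [ 0.502 -0.021  0.078]
grip top [0.50786936 0.04195805 0.135     ] hinge [0.57100334 0.01018174 0.08      ]
side [([94.7, 273.7], [0, 219, 130, 112, 2368]), ([302.7, 323.1], [263, 268, 85, 107, 7972])]
scene [([39.4, 79.7], [14, 0, 47, 187, 2667]), ([414.0, 50.7], [394, 27, 42, 48, 1545]), ([223.5, 301.9], [157, 259, 134, 89, 5608])]
[]
[[0.565, 0.17, 0.003], [0.36, 0.151, 0.003], [0.351, 0.49, 0.003], [0.538, 0.488, 0.003]]
jar,mug [0.668 0.292 0.   ] [0.675 0.481 0.   ]
pipe [0.49  0.122 0.061]
```

Both overviews show two blue lids on the shaker at side px (272,176) and (274,160). The third seat is hidden by the gripper. The orange lid is at (319,159), the lever grip at (291,214), and the mat, jar and mug are at the lower part of the side view. The wrist view shows the box, lever knob at (128,156) and wing at (230,250). The box fits 152.0 x 141.9 mm, which matches the given size. I'll start with the lever.

```bash
python3 -m pendant '[[[0,0,0.053,-0.067,0.024,0,1],[0,0,0.053,-0.067,0.024,0,1],[0,0,0.053,-0.067,0.024,0,1],[0,0,0.053,-0.067,0.024,0,1],[0,0,0.053,-0.067,0.024,0,1],[0,0,0.053,-0.067,0.024,0,1],[0,0,0.053,-0.067,0.024,0,1],[0,0,0,0,0,-0.15,1],[0,0,0,0,0,-0.15,1],[0,0,0,0,0,-0.15,1],[0,0,0,0,0,-0.098,1],[0,0,0,0,0,0,1],[0,0,0,0,0,0,1]]]'
python3 - <<'E'
from h import *
f=grab("side"); c=grab("wrist")
a=cv2.resize(f["frame"][140:250,230:350],(480,440),interpolation=2)
cv2.imwrite("pics/p2.png",np.hstack([a[:, :320],cv2.resize(c["frame"],(480,440))]))
np.savez("pics/side1.npz",**f);np.savez("pics/wrist1.npz",**c)
E
```

```text
time: 1.78
tool_pos: [0.5084, 0.042, 0.0954]
tool_rot: [0.0, 0.835, 0.55, 0.001]
contact_force: [0.4, 0.2, 0.1]
gripper_width: 1.002
```

View pics/p2.png

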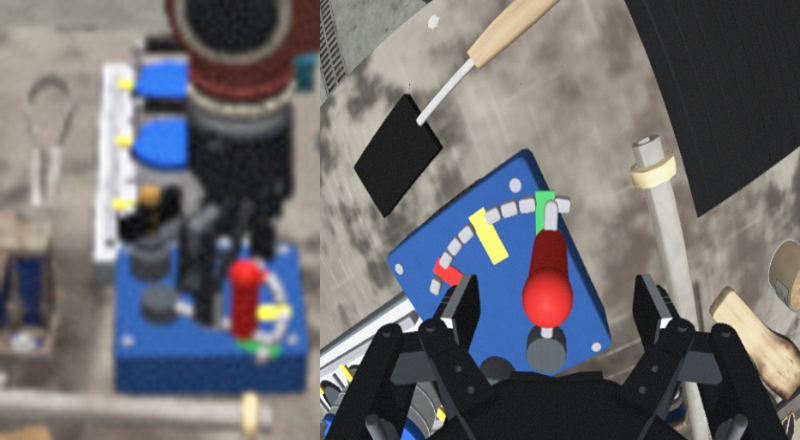

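The grip stands centred between the jaws, with the knob at (548,297) in the composite. I'll close and throw it along the arc.

```bash
python3 -m pendant '[[[0,0,0,0,0,0,0],[0,0,0,0,0,0,0],[0,0,0,0,0,0,0],[0,0,0,0,0,0,0],[0,0,0,0,0,0,0],[0,0,0,0,0,0,0],[0,0,0,0,0,0,0],[0,0,0,0,0,0,0]]]'
python3 -m pendant '[[[0,0,0.0265,-0.009,-0.023,0,0],[0,0,0.0265,-0.008,-0.024,0,0],[0,0,0.0265,-0.006,-0.025,0,0],[0,0,0.0265,-0.004,-0.025,0,0],[0,0,0.0265,-0.001,-0.025,0,0],[0,0,0.0265,0.001,-0.025,0,0],[0,0,0,0,0,0,0],[0,0,0,0,0,0,0],[0,0,0,0,0,0,0]]]'
python3 - <<'E'
from h import *
c=grab("wrist");cv2.imwrite("pics/p3.png",c["frame"])
E
```

```text
time: 2.88
tool_pos: [0.5072, 0.0408, 0.0948]
tool_rot: [0.001, 0.835, 0.55, -0.002]
contact_force: [-3.6, -4.5, 3.5]
gripper_width: 0.237
time: 4.0
tool_pos: [0.4989, 0.006, 0.0947]
tool_rot: [-0.003, 0.672, 0.74, -0.002]
contact_force: [-10.5, 2.5, 9.4]
gripper_width: 0.242
```

View pics/p3.png

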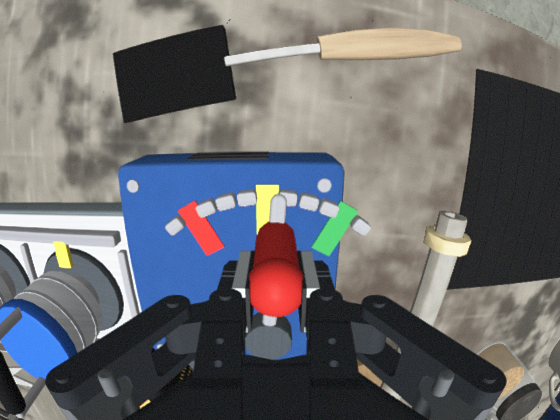

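Lever is thrown; its pointer at (279,205) sits about 0.08 rad short of the yellow centre (267,205). A bit more, then release and rise.

```bash
python3 -m pendant '[[[0,0,0.012,0.001,-0.014,0,0],[0,0,0.012,0.002,-0.014,0,0],[0,0,0,0,0,0,0],[0,0,0,0,0,0,0]]]'
python3 -m pendant '[[[0,0,0,0,0,0,1],[0,0,0,0,0,0,1],[0,0,0,0,0,0,1],[0,0,0,0,0,0,1],[0,0,0,0,0,0,1],[0,0,0,0,0,0.2,1],[0,0,0,0,0,0.2,1],[0,0,0,0,0,0.2,1],[0,0,0,-0.1,0.1,0.1,1],[0,0,0,-0.1,0.1,0,1],[0,0,0,0,0,0,1],[0,0,0,0,0,0,1]]]'
python3 - <<'E'
from h import *
o=[]
for n in("side","scene","wrist"):
    f=grab(n); np.savez(f"pics/{n}2.npz",**f); o.append(f["frame"])
a=cv2.resize(o[0][140:250,230:350],(400,360),interpolation=2);b=cv2.resize(o[1][150:260,240:380],(400,300),interpolation=2)[:240]
cv2.imwrite("pics/p4.png",np.hstack([np.vstack([a,b]),cv2.resize(o[2],(400,300)) if 0 else np.vstack([cv2.resize(o[2],(400,300)),np.zeros((300,400,3),np.uint8)])]))
E
```

```text
time: 4.55
tool_pos: [0.4993, -0.0001, 0.0947]
tool_rot: [-0.004, 0.644, 0.765, -0.001]
contact_force: [-12.3, 6.2, 11.6]
gripper_width: 0.24
time: 6.05
tool_pos: [0.4519, 0.048, 0.269]
tool_rot: [0.0, 0.645, 0.764, -0.0]
contact_force: [-0.4, 0.2, 0.3]
gripper_width: 0.999
```

View pics/p4.png

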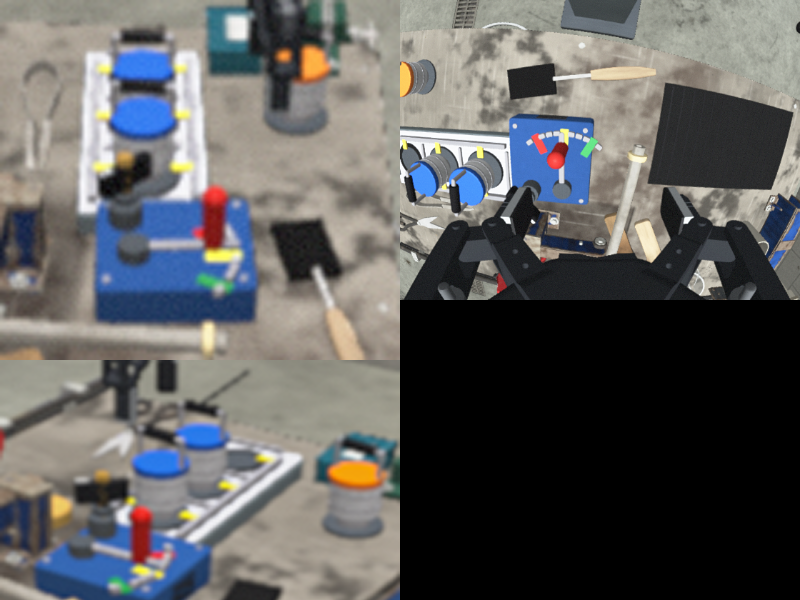

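The lever now sits by the yellow mark. Only two blue canisters are present: the far seat (-100) is visibly empty in the scene crop. Handle grips lie roughly along world x. Next I'll measure the wing.

```bash
python3 - <<'E'
from h import *
S={k:dict(np.load(f"pics/{k}.npz")) for k in("wrist0","wrist2","side2","scene2")}
def m(k,r,v=38):
    x0,x1,y0,y1=r; g=S[k]["frame"][y0:y1,x0:x1].max(2); mm=(g<v).astype(np.uint8)
    n,l,s,c=cv2.connectedComponentsWithStats(mm); i=1+np.argmax(s[1:,4]); ys,xs=np.where(l==i)
    P=np.c_[xs+x0,ys+y0].astype(np.float32); print(k,s[i],c[i]+[x0,y0],cv2.minAreaRect(P)); return P
for k,r in(("wrist0",(195,265,215,285)),("side2",(255,280,183,203)),("scene2",(262,290,188,206))):
    P=m(k,r,45)
    if k=="wrist0":
        for z in(.098,.113,.128):
            Q=np.array([onz(S[k],p,z,True)[:2]*1000 for p in P],np.float32); print(z,cv2.minAreaRect(Q))
    e=P.mean(0); S[k+"c"]=e
print("tri",tri(ray(S["wrist0"],S["wrist0c"],True),ray(S["side2"],S["side2c"]),ray(S["scene2"],S["scene2c"])),tri(ray(S["side2"],S["side2c"]),ray(S["scene2"],S["scene2c"])))
a=[cv2.resize(S[k]["frame"][y0:y1,x0:x1],(390,390),interpolation=0) for k,(x0,x1,y0,y1) in(("wrist0",(195,265,215,285)),("side2",(240,300,170,230)))]
cv2.imwrite("pics/p5.png",np.hstack(a))
E
```

```text
wrist0 [ 27   3  33  36 384] [239.75260417 232.91145833] ((239.0000457763672, 236.5000457763672), (19.091880798339844, 38.890872955322266), 45.0)
0.098 ((590.9190673828125, -41.115482330322266), (38.44396209716797, 18.17595100402832), 46.81247329711914)
0.113 ((592.7661743164062, -34.646358489990234), (36.34734344482422, 17.184673309326172), 46.812381744384766)
0.128 ((594.6132202148438, -28.177204132080078), (34.250675201416016, 16.19338035583496), 46.81242370605469)
side2 [ 5  4 15 13 86] [267.15116279 193.89534884] ((267.4323425292969, 193.67942810058594), (5.752237319946289, 17.180015563964844), 57.528804779052734)
scene2 [ 5  8  8  6 48] [270.5 198.5] ((270.5, 198.5), (5.0, 7.0), 90.0)
tri [ 0.58724459 -0.03233219  0.11489197] [ 0.57938516 -0.02269362  0.12249907]
```

View pics/p5.png

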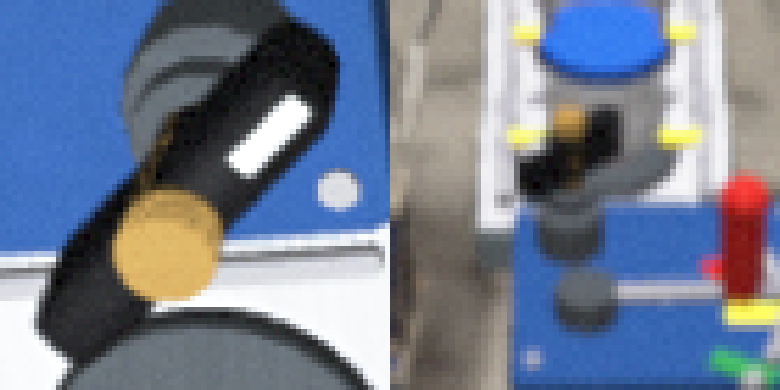

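```bash
python3 - <<'E'
from h import *
S={k:dict(np.load(f"pics/{k}.npz")) for k in("wrist0","wrist2","side2","scene2")}
w=S["wrist0"]
print("knob",tri(ray(w,(225,259),True),ray(S["side2"],(267.7,188.5)),ray(S["scene2"],(275.7,193.3))))
for z in(.113,.128): print(z,[onz(w,u,z,True).round(4).tolist() for u in((205.8,268.9),(250.6,225.8),(228.2,247.3))])
print("knob z",[(z,onz(w,(225,259),z,True).round(4).tolist()) for z in(.13,.14,.15,.16)])
print("base cyl in side",[onz(S["side2"],(240+181/6.5,170+205/6.5),z).round(4).tolist() for z in(.07,.08,.09)])
# shaker-frame candidates
R=lambda a:np.array([[np.cos(a),-np.sin(a)],[np.sin(a),np.cos(a)]])
a=np.radians(5.07);o=np.array([.584,-.2458])
for p in((.575,-.05),(.578,-.055)): print(R(a).T@(np.array(p)-o))
# yellow tabs + wing in wrist2, lids
b,_=blobs(S["wrist2"]["frame"],(22,120,120),(35,255,255),15);print([(p,onz(S["wrist2"],p,.054,True).round(4).tolist(),t[4]) for p,t in b])
b,_=blobs(S["side2"]["frame"],(22,120,120),(35,255,255),6);print([(p,onz(S["side2"],p,.054).round(4).tolist(),t[4]) for p,t in b])
for k,h in(("side2",0),("scene2",0)):
    print([ (p,onz(S[k],p,.118).round(4).tolist(),t[4]) for p,t in blobs(S[k]["frame"],(100,150,60),(125,255,255))[0] if 250<p[0]<330 and p[1]<200])
    print([ (p,onz(S[k],p,.078).round(4).tolist(),t[4]) for p,t in blobs(S[k]["frame"],(8,180,150),(18,255,255),20)[0]])
cv2.imwrite("pics/p6.png",cv2.resize(S["wrist2"]["frame"][150:330,0:270],None,fx=2.9,fy=2.9,interpolation=2))
E
```

```text
knob [ 0.58075889 -0.04981051  0.12722744]
0.113 [[0.5604, -0.0677, 0.113], [0.6033, -0.0245, 0.113], [0.5828, -0.0451, 0.113]]
0.128 [[0.5641, -0.0593, 0.128], [0.6046, -0.0186, 0.128], [0.5852, -0.0381, 0.128]]
knob z [(0.13, [0.5821, -0.0481, 0.13]), (0.14, [0.5839, -0.043, 0.14]), (0.15, [0.5856, -0.0378, 0.15]), (0.16, [0.5874, -0.0326, 0.16])]
base cyl in side [[0.5809, -0.0601, 0.07], [0.5795, -0.0468, 0.08], [0.5781, -0.0334, 0.09]]
[0.0083386  0.19582928]
[0.010885   0.19058373]
[([11.9, 102.0], [0.4027, -0.3308, 0.054], 22), ([231.8, 196.8], [0.4871, 0.0024, 0.054], 16), ([6.6, 202.9], [0.554, -0.348, 0.054], 68), ([52.8, 208.0], [0.5448, -0.2489, 0.054], 91), ([112.0, 213.3], [0.5346, -0.1499, 0.054], 106), ([62.2, 261.4], [0.6272, -0.2404, 0.054], 33)]
[([283.4, 190.9], [0.5356, -0.1466, 0.054], 11), ([295.0, 217.1], [0.4894, -0.0059, 0.054], 20)]
[([272.4, 160.2], [0.5813, -0.2403, 0.118], 129), ([272.4, 175.7], [0.5727, -0.141, 0.118], 180)]
[([323.3, 159.4], [0.3985, -0.3272, 0.078], 52)]
[([310.1, 177.8], [0.5731, -0.2345, 0.118], 110), ([294.8, 187.8], [0.5671, -0.1351, 0.118], 130)]
[([363.3, 192.5], [0.4068, -0.316, 0.078], 63)]
```

View pics/p6.png

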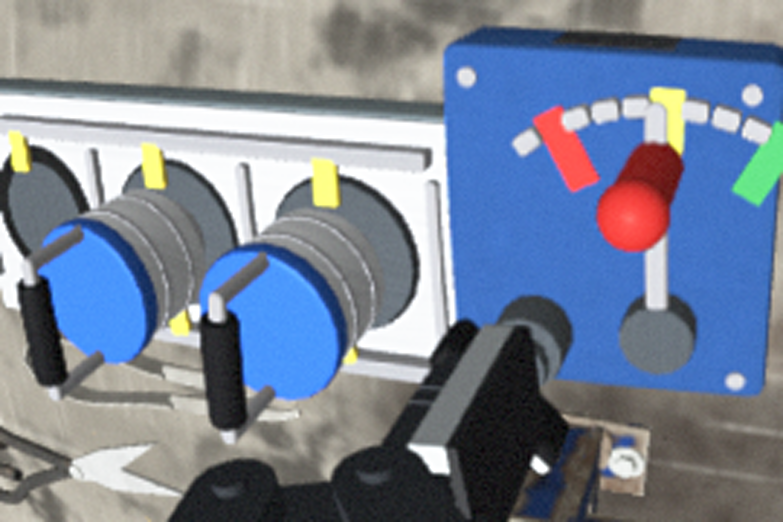

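The lever pointer at (655,125) is within ~0.05 rad of the yellow centre (668,115), and the tabs give the shaker origin (0.585,-0.245) with 5° yaw, agreeing with the box. Next, the nut at about (0.582,-0.046), wing at about 46°.

```bash
python3 -m pendant '[[[0,0,0.0404,0.104,-0.075,0,1],[0,0,0.0404,0.104,-0.075,0,1],[0,0,0.0404,0.104,-0.075,0,1],[0,0,0.0404,0.104,-0.075,0,1],[0,0,0.0404,0.104,-0.075,0,1],[0,0,0,0,0,-0.2,1],[0,0,0,0,0,-0.2,1],[0,0,0,0,0,-0.2,1],[0,0,0,0,0,-0.06,1],[0,0,0,0,0,0,1],[0,0,0,0,0,0,1]]]'
python3 -m pendant '[[[0,0,0,0,0,0,0.3],[0,0,0,0,0,0,0.3],[0,0,0,0,0,0,0.3],[0,0,0,0,0,0,0.3],[0,0,0,0,0,0,0.3]]]'
python3 - <<'E'
from h import *
c=grab("wrist");cv2.imwrite("pics/p7.png",c["frame"])
E
```

```text
time: 7.58
tool_pos: [0.5836, -0.046, 0.1071]
tool_rot: [0.002, 0.374, 0.927, 0.0]
contact_force: [-1.4, -0.3, 0.4]
gripper_width: 0.998
time: 8.2
tool_pos: [0.5817, -0.0455, 0.1042]
tool_rot: [-0.0, 0.374, 0.927, -0.0]
contact_force: [-0.5, 0.9, 0.2]
gripper_width: 0.304
```

View pics/p7.png

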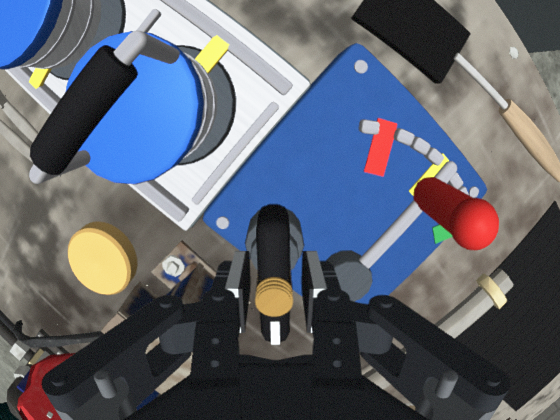

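The wing is centred between the jaws and aligned (275,250), so I'll grip and turn clockwise.

```bash
python3 -m pendant '[[[0,0,0,0,0,0,0],[0,0,0,0,0,0,0],[0,0,0,0,0,0,0],[0,0,0,0,0,0,0],[0,0,0,0,0,0,0]]]'
python3 -m pendant '[[[0,0,-0.047,0,0,0,0],[0,0,-0.047,0,0,0,0],[0,0,-0.047,0,0,0,0],[0,0,-0.047,0,0,0,0],[0,0,-0.047,0,0,0,0],[0,0,-0.047,0,0,0,0],[0,0,-0.047,0,0,0,0],[0,0,-0.047,0,0,0,0],[0,0,-0.047,0,0,0,0],[0,0,-0.047,0,0,0,0],[0,0,0,0,0,0,0],[0,0,0,0,0,0,0],[0,0,0,0,0,0,0]]]'
python3 - <<'E'
from h import *
print(manip.state()["ft_torque"].round(2))
c=grab("wrist");cv2.imwrite("pics/p8.png",c["frame"]);np.savez("pics/wrist8.npz",**c)
b,_=blobs(c["frame"],(22,120,120),(35,255,255),15);print([(p,onz(c,p,.054,True).round(4).tolist(),t[4]) for p,t in b])
E
```

```text
time: 8.88
tool_pos: [0.5821, -0.0459, 0.1045]
tool_rot: [0.001, 0.374, 0.927, -0.0]
contact_force: [3.2, -3.1, -1.2]
gripper_width: 0.152
time: 10.5
tool_pos: [0.5822, -0.0467, 0.1045]
tool_rot: [0.001, 0.901, 0.435, 0.0]
contact_force: [3.5, -6.8, -2.6]
gripper_width: 0.149
[-0.86 -0.62  0.29]
[([159.5, 219.2], [0.5302, -0.1035, 0.054], 84), ([91.7, 298.1], [0.5397, -0.2033, 0.054], 78), ([270.6, 291.5], [0.618, -0.0795, 0.054], 16), ([277.8, 295.2], [0.6236, -0.0775, 0.054], 16), ([269.3, 297.5], [0.6214, -0.0834, 0.054], 23), ([52.5, 345.7], [0.5477, -0.3012, 0.054], 51), ([286.8, 352.3], [0.6724, -0.1068, 0.054], 25)]
```

```bash
python3 -m pendant '[[[0,0,0,0,0,0,1],[0,0,0,0,0,0,1],[0,0,0,0,0,0,1],[0,0,0,0,0,0,1],[0,0,0,0,0,0,1],[0,0,0,0,0,0.2,1],[0,0,0,0,0,0.2,1],[0,0,0,0,0,0.2,1],[0,0,0,0,0,0.2,1],[0,0,0,0,0,0,1]]]'
python3 - <<'E'
from h import *
w=dict(np.load("pics/wrist2.npz"))
for a,b in (((74.1,256.9),(78.6,298.3)),((12.1,246.6),(17.2,283.8))):
    A,B=(onz(w,u,.152,True) for u in(a,b)); d=A-B; print("handle",A.round(4),B.round(4),((A+B)/2).round(4),np.linalg.norm(d).round(3),np.degrees(np.arctan2(d[1],d[0])).round(1))
for k in("side0","scene0"):
    f=dict(np.load(f"pics/{k}.npz")); m=(f["frame"].max(2)<55).astype(np.uint8); n,l,s,c=cv2.connectedComponentsWithStats(m)
    i=[i for i in range(1,n) if s[i][4]>5000][0]
    k,_=cv2.findContours((l==i).astype(np.uint8),0,1);k=max(k,key=cv2.contourArea)
    P=np.array([onz(f,u,.003)[:2] for u in cv2.convexHull(k)[:,0].astype(float)],np.float32); print(cv2.minAreaRect(P*1000))
g=[]
for n in("side","scene","wrist"):
    f=grab(n); np.savez(f"pics/{n}9.npz",**f); g.append(f["frame"])
    print([ (p,onz(f,p,.078,n=="wrist").round(4).tolist(),t) for p,t in blobs(f["frame"],(8,180,150),(18,255,255),20)[0]])
a=cv2.resize(g[0][140:250,230:350],(400,360),interpolation=2);b=cv2.resize(g[1][150:260,240:380],(400,300),interpolation=2)[:240]
cv2.imwrite("pics/p9.png",np.hstack([np.vstack([a,b]),np.vstack([cv2.resize(g[2],(400,300)),cv2.resize(g[2][180:420,0:280],(400,300))])]))
E
```

```text
time: 11.8
tool_pos: [0.5839, -0.0459, 0.3109]
tool_rot: [0.003, 0.901, 0.434, 0.004]
contact_force: [-0.1, 1.0, 0.3]
gripper_width: 1.002
handle [ 0.5485 -0.1479  0.152 ] [ 0.6019 -0.1491  0.152 ] [ 0.5752 -0.1485  0.152 ] 0.053 178.7
handle [ 0.5589 -0.2437  0.152 ] [ 0.6117 -0.2478  0.152 ] [ 0.5853 -0.2457  0.152 ] 0.053 175.6
((453.68890380859375, 333.83880615234375), (196.07411193847656, 334.072998046875), 3.4433813095092773)
((450.0589294433594, 335.4837341308594), (192.81907653808594, 331.9791259765625), 3.558899164199829)
[([319.4, 159.1], [0.413, -0.3282, 0.078], [312, 154, 16, 11, 133])]
[([362.8, 192.8], [0.407, -0.3129, 0.078], [355, 188, 18, 9, 58])]
[([52.2, 191.5], [0.404, -0.3037, 0.078], [42, 187, 20, 15, 28])]
```

View pics/p9.png

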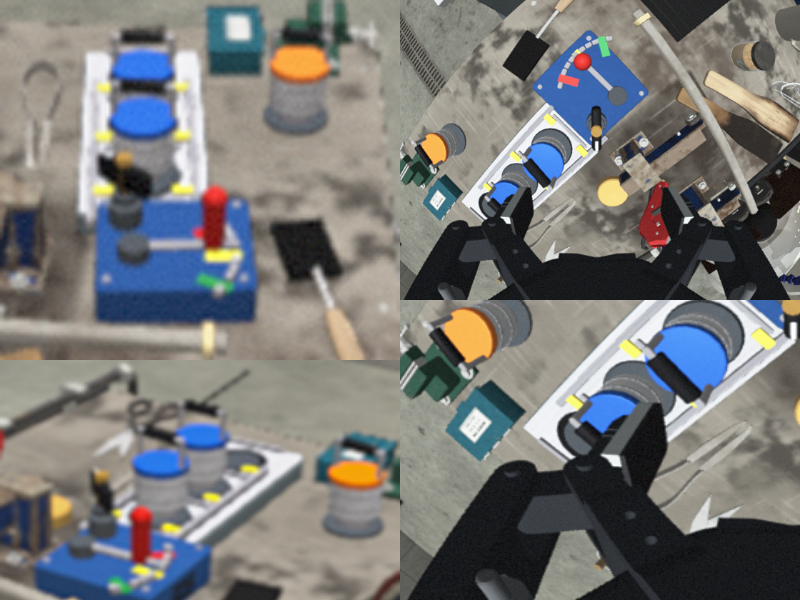

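The tabs are off the feet, at (102,135) and (182,135) in the side crop. The far seat is empty and the lever is still at yellow. Handles lie along x at (0.575,-0.1485) and (0.585,-0.246), and the mat centre is (0.452,0.334).

```bash
python3 -m pendant '[[[0,0,0.052,-0.009,-0.1025,0,1],[0,0,0.052,-0.009,-0.1025,0,1],[0,0,0.052,-0.009,-0.1025,0,1],[0,0,0.052,-0.009,-0.1025,0,1],[0,0,0,0,0,-0.2,1],[0,0,0,0,0,-0.2,1],[0,0,0,0,0,-0.2,1],[0,0,0,0,0,-0.112,1],[0,0,0,0,0,0,1],[0,0,0,0,0,0,0],[0,0,0,0,0,0,0],[0,0,0,0,0,0,0],[0,0,0,0,0,0,0],[0,0,0,0,0,0,0],[0,0,0,0,0,0,0],[0,0,0,0,0,0,0]]]'
python3 -m pendant '[[[0,0,0,0,0,0.04,0],[0,0,0,0,0,0.06,0],[0,0,0,0,0,0.1,0],[0,0,0,0,0,0.15,0],[0,0,0,0,0,0.15,0],[0,0,0,0,0,0.15,0],[0,0,0,0,0,0,0],[0,0,0,0,0,0,0],[0,0,0,0,0,0,0]]]'
python3 - <<'E'
from h import *
c=grab("wrist");cv2.imwrite("pics/p10.png",c["frame"])
E
```

```text
time: 13.95
tool_pos: [0.5733, -0.148, 0.1274]
tool_rot: [0.0, 0.714, 0.7, 0.0]
contact_force: [-0.4, 1.9, 4.9]
gripper_width: 0.167
time: 15.08
tool_pos: [0.5716, -0.1476, 0.2856]
tool_rot: [-0.002, 0.714, 0.7, -0.001]
contact_force: [-0.3, 0.4, -6.0]
gripper_width: 0.168
```

View pics/p10.png

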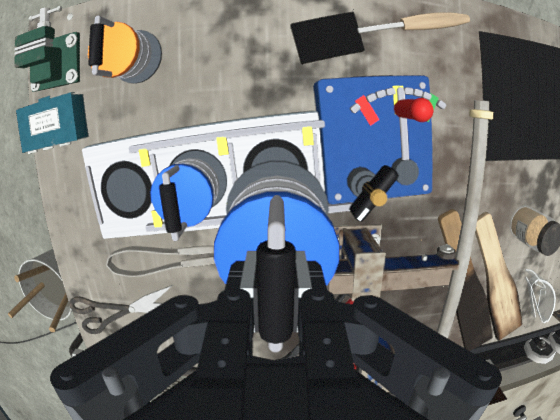

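The canister is lifted cleanly, handle at (275,290). Carrying it to the far end of the mat.

```bash
python3 -m pendant '[[[0,0,0,-0.0314,0.143,0,0],[0,0,0,-0.0314,0.143,0,0],[0,0,0,-0.0314,0.143,0,0],[0,0,0,-0.0314,0.143,0,0],[0,0,0,-0.0314,0.143,0,0],[0,0,0,-0.0314,0.143,0,0],[0,0,0,-0.0314,0.143,0,0],[0,0,0,-0.0314,0.143,0,0],[0,0,0,-0.0314,0.143,0,0],[0,0,0,-0.0314,0.143,0,0],[0,0,0,-0.0314,0.143,0,0],[0,0,0,-0.0314,0.143,0,0],[0,0,0,-0.0314,0.143,0,0],[0,0,0,-0.0314,0.143,0,0],[0,0,0,-0.0314,0.143,0,0],[0,0,0,-0.0314,0.143,0,0],[0,0,0,0,0,0,0],[0,0,0,0,0,0,0]]]'
python3 -m pendant '[[[0,0,0,0,0,-0.15,0],[0,0,0,0,0,-0.15,0],[0,0,0,0,0,-0.15,0],[0,0,0,0,0,-0.15,0],[0,0,0,0,0,-0.1,0],[0,0,0,0,0,-0.04,0],[0,0,0,0,0,0,0],[0,0,0,0,0,0,0],[0,0,0,0,0,0,0]]]'
```

```text
time: 17.38
tool_pos: [0.4468, 0.4235, 0.2874]
tool_rot: [0.0, 0.714, 0.7, -0.001]
contact_force: [-0.6, -0.5, -5.4]
gripper_width: 0.166
time: 18.5
tool_pos: [0.448, 0.4246, 0.1056]
tool_rot: [0.0, 0.714, 0.7, 0.001]
contact_force: [-0.2, -0.1, -5.0]
gripper_width: 0.17
```

```bash
python3 -m pendant '[[[0,0,0,0,0,-0.025,0],[0,0,0,0,0,-0.01,0],[0,0,0,0,0,0,0],[0,0,0,0,0,0,0]]]'; python3 -m pendant '[[[0,0,0,0,0,-0.01,0],[0,0,0,0,0,-0.01,0],[0,0,0,0,0,0,0],[0,0,0,0,0,0,0]]]'
```

```text
time: 19.0
tool_pos: [0.4471, 0.424, 0.095]
tool_rot: [-0.0, 0.714, 0.7, -0.0]
contact_force: [-0.7, 0.2, -5.3]
gripper_width: 0.169
time: 19.5
tool_pos: [0.4474, 0.4244, 0.0906]
tool_rot: [-0.0, 0.714, 0.7, 0.001]
contact_force: [-0.4, 1.3, -1.4]
gripper_width: 0.17
```

```bash
python3 -m pendant '[[[0,0,0,0,0,-0.004,0],[0,0,0,0,0,0,1],[0,0,0,0,0,0,1],[0,0,0,0,0,0,1],[0,0,0,0,0,0,1],[0,0,0,0,0,0,1],[0,0,0,0,0,0,1],[0,0,0,0,0,0.2,1],[0,0,0,0,0,0.2,1],[0,0,0,0,0,0.2,1],[0,0,0,0,0,0.2,1]]]'
python3 -m pendant '[[[0,0,0,0.0394,-0.1914,0,1],[0,0,0,0.0394,-0.1914,0,1],[0,0,0,0.0394,-0.1914,0,1],[0,0,0,0.0394,-0.1914,0,1],[0,0,0,0.0394,-0.1914,0,1],[0,0,0,0.0394,-0.1914,0,1],[0,0,0,0.0394,-0.1914,0,1],[0,0,0,0.0394,-0.1914,0,1],[0,0,0,0.0394,-0.1914,0,1],[0,0,0,0.0394,-0.1914,0,1],[0,0,0,0.0394,-0.1914,0,1],[0,0,0,0.0394,-0.1914,0,1],[0,0,0,0.0394,-0.1914,0,1],[0,0,0,0.0394,-0.1914,0,1],[0,0,-0.018,0,0,0,1],[0,0,0,0,0,0,1],[0,0,0,0,0,0,1]]]'
```

```text
time: 20.88
tool_pos: [0.447, 0.4239, 0.2907]
tool_rot: [0.0, 0.714, 0.7, 0.0]
contact_force: [0.6, -0.4, -0.4]
gripper_width: 1.0
time: 23.0
tool_pos: [0.585, -0.2454, 0.2891]
tool_rot: [-0.0, 0.733, 0.68, 0.0]
contact_force: [0.4, 0.1, 0.7]
gripper_width: 1.0
```

```bash
python3 -m pendant '[[[0,0,0,0,0,-0.2,1],[0,0,0,0,0,-0.2,1],[0,0,0,0,0,-0.16,1],[0,0,0,0,0,-0.076,1],[0,0,0,0,0,0,1],[0,0,0,0,0,0,0],[0,0,0,0,0,0,0],[0,0,0,0,0,0,0],[0,0,0,0,0,0,0],[0,0,0,0,0,0,0],[0,0,0,0,0,0,0],[0,0,0,0,0,0,0]]]'
python3 -m pendant '[[[0,0,0,0,0,0.04,0],[0,0,0,0,0,0.06,0],[0,0,0,0,0,0.1,0],[0,0,0,0,0,0.15,0],[0,0,0,0,0,0.15,0],[0,0,0,0,0,0.15,0],[0,0,0,0,0,0,0],[0,0,0,0,0,0,0],[0,0,0,0,0,0,0]]]'
```

```text
time: 24.5
tool_pos: [0.5852, -0.2462, 0.1309]
tool_rot: [0.0, 0.733, 0.68, -0.0]
contact_force: [-3.6, 1.3, 6.2]
gripper_width: 0.165
time: 25.62
tool_pos: [0.584, -0.2453, 0.2891]
tool_rot: [-0.002, 0.733, 0.68, -0.001]
contact_force: [-0.8, -0.3, -6.1]
gripper_width: 0.163
```

```bash
python3 -m pendant '[[[0,0,0,-0.0364,0.1398,0,0],[0,0,0,-0.0364,0.1398,0,0],[0,0,0,-0.0364,0.1398,0,0],[0,0,0,-0.0364,0.1398,0,0],[0,0,0,-0.0364,0.1398,0,0],[0,0,0,-0.0364,0.1398,0,0],[0,0,0,-0.0364,0.1398,0,0],[0,0,0,-0.0364,0.1398,0,0],[0,0,0,-0.0364,0.1398,0,0],[0,0,0,-0.0364,0.1398,0,0],[0,0,0,-0.0364,0.1398,0,0],[0,0,0,-0.0364,0.1398,0,0],[0,0,0,-0.0364,0.1398,0,0],[0,0,0,-0.0364,0.1398,0,0],[0,0,0,0,0,0,0],[0,0,0,0,0,0,0]]]'
python3 -m pendant '[[[0,0,0,0,0,-0.15,0],[0,0,0,0,0,-0.15,0],[0,0,0,0,0,-0.15,0],[0,0,0,0,0,-0.15,0],[0,0,0,0,0,-0.12,0],[0,0,0,0,0,-0.048,0],[0,0,0,0,0,0,0],[0,0,0,0,0,0,0],[0,0,0,0,0,0,0]]]'
python3 -m pendant '[[[0,0,0,0,0,-0.01,0],[0,0,0,0,0,-0.008,0],[0,0,0,0,0,0,0],[0,0,0,0,0,0,0]]]'
```

```text
time: 27.62
tool_pos: [0.4572, 0.243, 0.2911]
tool_rot: [-0.0, 0.733, 0.68, -0.001]
contact_force: [-0.1, -1.1, -5.4]
gripper_width: 0.162
time: 28.75
tool_pos: [0.4588, 0.2438, 0.1023]
tool_rot: [0.001, 0.733, 0.68, 0.001]
contact_force: [-0.5, -0.1, -5.5]
gripper_width: 0.168
time: 29.25
tool_pos: [0.4575, 0.2434, 0.0959]
tool_rot: [-0.0, 0.733, 0.68, -0.0]
contact_force: [-0.2, -0.0, -6.2]
gripper_width: 0.17
```

```bash
python3 -m pendant '[[[0,0,0,0,0,-0.008,0],[0,0,0,0,0,-0.008,0],[0,0,0,0,0,0,0],[0,0,0,0,0,0,0]]]'
```

```text
time: 29.75
tool_pos: [0.4595, 0.2448, 0.0953]
tool_rot: [0.0, 0.733, 0.68, 0.002]
contact_force: [-2.0, 2.2, 7.6]
gripper_width: 0.168
```

```bash
python3 -m pendant '[[[0,0,0,0,0,0,1],[0,0,0,0,0,0,1],[0,0,0,0,0,0,1],[0,0,0,0,0,0,1],[0,0,0,0,0,0,1],[0,0,0,0,0,0,1],[0,0,0,0,0,0.2,1],[0,0,0,0,0,0.2,1],[0,0,0,0,0,0.2,1],[0,0,0,0,0,0.2,1],[0,0,0,0,0,0,1]]]'
python3 -m pendant '[[[0,0,0,0.0133,-0.1817,0,1],[0,0,0,0.0133,-0.1817,0,1],[0,0,0,0.0133,-0.1817,0,1],[0,0,0,0.0133,-0.1817,0,1],[0,0,0,0.0133,-0.1817,0,1],[0,0,0,0.0133,-0.1817,0,1],[0,0,0,0.0133,-0.1817,0,1],[0,0,0,0.0133,-0.1817,0,1],[0,0,0,0.0133,-0.1817,0,1],[0,0,0,0.0133,-0.1817,0,1],[0,0,0,0.0133,-0.1817,0,1],[0,0,0,0.0133,-0.1817,0,1],[0,0,0,0,0,0,1],[0,0,0,0,0,0,1],[0,0,0,0,0,0,1]]]'
python3 - <<'E'
from h import *
g={}
for n in("side","scene","wrist"):
    f=grab(n); np.savez(f"pics/{n}11.npz",**f); g[n]=f
    print(n,[ (p,onz(f,p,.078,n=="wrist").round(4).tolist(),t[4]) for p,t in blobs(f["frame"],(8,180,150),(18,255,255),20)[0]])
cv2.imwrite("pics/p11.png",np.hstack([cv2.resize(g["wrist"]["frame"],(480,360)),cv2.resize(g["side"]["frame"][200:400,180:360],(320,360))]))
E
```

```text
time: 31.12
tool_pos: [0.4598, 0.2442, 0.2982]
tool_rot: [0.002, 0.733, 0.68, 0.005]
contact_force: [0.1, -0.3, -1.0]
gripper_width: 1.003
time: 33.0
tool_pos: [0.4975, -0.3006, 0.2917]
tool_rot: [-0.0, 0.733, 0.68, 0.0]
contact_force: [-0.4, -1.1, 1.3]
gripper_width: 0.998
side [([319.4, 159.1], [0.413, -0.3282, 0.078], 133)]
scene [([361.6, 192.1], [0.413, -0.3154, 0.078], 55)]
wrist []
```

View pics/p11.png

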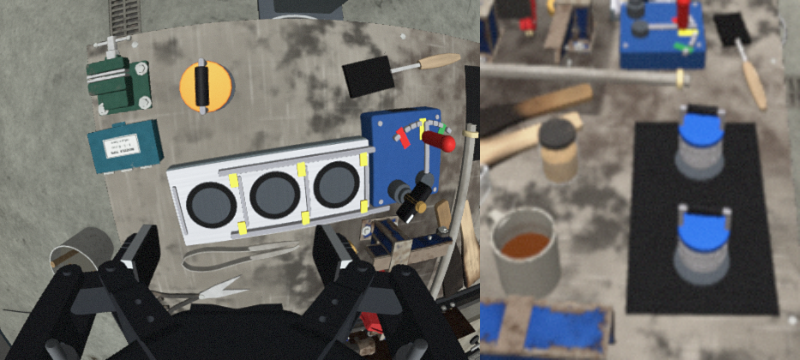

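Both blue canisters stand upright on the mat, at (702,140) and (705,240) in the right crop. All seats are empty, with the middle disc at (275,194). The fresh canister is at (205,87) with its handle near-vertical in the image. Now precise values.

```bash
python3 - <<'E'
from h import *
w=dict(np.load("pics/wrist11.npz")); I=w["frame"]
def dark(x0,x1,y0,y1,v):
    m=(I[y0:y1,x0:x1].max(2)<v).astype(np.uint8); n,l,s,c=cv2.connectedComponentsWithStats(m); i=1+np.argmax(s[1:,4]); ys,xs=np.where(l==i); return np.c_[xs+x0,ys+y0].astype(float)
for v in (50,60):
    P=dark(215,255,65,135,v); Q=np.array([onz(w,p,.112,True)[:2] for p in P],np.float32)*1000; print("handle",len(P),cv2.minAreaRect(Q))
m=cv2.inRange(cv2.cvtColor(I,cv2.COLOR_BGR2HSV),(10,120,120),(24,255,255)); m[:60]=0;m[140:]=0;m[:,:200]=0;m[:,285:]=0
k,_=cv2.findContours(m,0,1);k=cv2.convexHull(np.vstack(k))[:,0].astype(float)
Q=np.array([onz(w,p,.078,True)[:2] for p in k],np.float32)*1000;print("lid",cv2.minEnclosingCircle(Q))
for cx,cy in((247,239),(320,227),(392,215)):
    P=dark(cx-36,cx+36,cy-36,cy+36,95); Q=np.array([onz(w,p,.04,True)[:2] for p in P],np.float32)*1000; print("seat",len(P),cv2.minEnclosingCircle(Q),Q.mean(0))
b,_=blobs(I,(22,120,120),(35,255,255),15);print("tabs",[(onz(w,p,.054,True).round(4).tolist(),t[4]) for p,t in b])
E
```

```text
handle 272 ((413.1551513671875, -330.82733154296875), (6.506214141845703, 44.158206939697266), 86.46350860595703)
handle 594 ((412.3911437988281, -334.4831848144531), (13.888861656188965, 44.98248291015625), 85.20211791992188)
lid ((413.34320068359375, -334.1614074707031), 33.63793182373047)
seat 1132 ((592.7032470703125, -347.07794189453125), 39.29811096191406) [ 590.7467  -346.71823]
seat 1146 ((583.1558837890625, -247.4275665283203), 39.26935577392578) [ 581.20026 -247.85394]
seat 1034 ((573.8114013671875, -147.51527404785156), 39.327125549316406) [ 572.4232  -148.93504]
tabs [([0.3943, -0.3222, 0.054], 245), ([0.388, -0.3525, 0.054], 16), ([0.4827, 0.0, 0.054], 88), ([0.5301, -0.1103, 0.054], 118), ([0.5394, -0.2096, 0.054], 130), ([0.5487, -0.3087, 0.054], 133), ([0.6083, -0.103, 0.054], 108), ([0.6181, -0.2024, 0.054], 120), ([0.6271, -0.3013, 0.054], 120)]
```

```bash
python3 -m pendant '[[[0,0,0,-0.169,-0.067,0,0.6],[0,0,0,-0.169,-0.067,0,0.6],[0,0,0,0,0,0,0.6],[0,0,0,0,0,-0.2,0.6],[0,0,0,0,0,-0.2,0.6],[0,0,0,0,0,-0.2,0.6],[0,0,0,0,0,-0.14,0.6],[0,0,0,0,0,-0.06,0.6],[0,0,0,0,0,0,0.6],[0,0,0,0,0,0,0.6]]]'
python3 -m pendant '[[[0,0,0,0,0,0,0],[0,0,0,0,0,0,0],[0,0,0,0,0,0,0],[0,0,0,0,0,0,0],[0,0,0,0,0,0,0],[0,0,0,0,0,0,0],[0,0,0,0,0,0,0]]]'
python3 -m pendant '[[[0,0,0,0,0,0.04,0],[0,0,0,0,0,0.06,0],[0,0,0,0,0,0.1,0],[0,0,0,0,0,0.15,0],[0,0,0,0,0,0.15,0],[0,0,0,0,0,0.15,0],[0,0,0,0,0,0,0],[0,0,0,0,0,0,0],[0,0,0,0,0,0,0]]]'
```

```text
time: 34.4
tool_pos: [0.4143, -0.3361, 0.0942]
tool_rot: [0.002, 0.733, 0.68, 0.0]
contact_force: [0.3, -0.3, 0.3]
gripper_width: 0.6
time: 35.28
tool_pos: [0.4138, -0.3354, 0.0933]
tool_rot: [0.001, 0.733, 0.68, 0.0]
contact_force: [0.4, 2.7, 6.1]
gripper_width: 0.165
time: 36.4
tool_pos: [0.4121, -0.3342, 0.2515]
tool_rot: [-0.002, 0.733, 0.68, -0.0]
contact_force: [-0.1, -0.1, -6.3]
gripper_width: 0.168
```

```bash
python3 -m pendant '[[[0,0,0,0.1143,0.0587,0,0],[0,0,0,0.1143,0.0587,0,0],[0,0,0,0.1143,0.0587,0,0],[0,0,0,0.1143,0.0587,0,0],[0,0,0,0.1143,0.0587,0,0],[0,0,0,0.1143,0.0587,0,0],[0,0,0,0,0,0,0],[0,0,0,0,0,0,0],[0,0,0,0,0,0,0],[0,0,0,0,0,0,0]]]'
python3 -m pendant '[[[0,0,0,0,0,-0.1,0],[0,0,0,0,0,-0.1,0],[0,0,0,0,0,-0.1,0],[0,0,0,0,0,-0.07,0],[0,0,0,0,0,-0.05,0],[0,0,0,0,0,0,0],[0,0,0,0,0,0,0],[0,0,0,0,0,0,0]]]'
```

```text
time: 37.65
tool_pos: [0.5839, -0.2476, 0.2544]
tool_rot: [-0.0, 0.734, 0.68, -0.0]
contact_force: [-0.1, -0.8, -4.5]
gripper_width: 0.164
time: 38.65
tool_pos: [0.5852, -0.2475, 0.151]
tool_rot: [0.001, 0.733, 0.68, 0.0]
contact_force: [-0.5, -0.2, -5.2]
gripper_width: 0.166
```

```bash
python3 -m pendant '[[[0,0,0,0,0,-0.03,0],[0,0,0,0,0,-0.02,0],[0,0,0,0,0,0,0],[0,0,0,0,0,0,0]]]'; python3 -m pendant '[[[0,0,0,0,0,-0.01,0],[0,0,0,0,0,-0.008,0],[0,0,0,0,0,0,0],[0,0,0,0,0,0,0]]]'
```

```text
time: 39.15
tool_pos: [0.5845, -0.2471, 0.137]
tool_rot: [-0.0, 0.733, 0.68, -0.0]
contact_force: [1.0, 0.2, -4.7]
gripper_width: 0.163
time: 39.65
tool_pos: [0.585, -0.2471, 0.1335]
tool_rot: [0.0, 0.733, 0.68, 0.0]
contact_force: [-0.1, 1.4, 0.6]
gripper_width: 0.164
```

```bash
python3 -m pendant '[[[0,0,0,0,0,0,1],[0,0,0,0,0,0,1],[0,0,0,0,0,0,1],[0,0,0,0,0,0,1],[0,0,0,0,0,0,1],[0,0,0,0,0,0,1],[0,0,0,0,0,0.2,1],[0,0,0,0,0,0.2,1],[0,0,0,0,0,0.22,1],[0,0,-0.038,-0.002,0.161,0,1],[0,0,-0.038,-0.002,0.161,0,1],[0,0,-0.038,-0.002,0.161,0,1],[0,0,-0.038,-0.003,0.161,0,1],[0,0,-0.038,-0.003,0.161,0,1],[0,0,0,0,0,0,1],[0,0,0,0,0,0,1]]]'
python3 - <<'E'
from h import *
g={}
for n in("side","scene","wrist"):
    f=grab(n); np.savez(f"pics/{n}12.npz",**f); g[n]=f
    print(n,[ (p,onz(f,p,.118,n=="wrist").round(4).tolist(),t[4]) for p,t in blobs(f["frame"],(8,180,150),(18,255,255),20)[0]])
I=g["wrist"]["frame"]
b=cv2.resize(g["scene"]["frame"][150:260,240:380],(400,300),interpolation=2)
cv2.imwrite("pics/p12.png",np.hstack([cv2.resize(I,(400,300)),b]))
E
```

```text
time: 41.65
tool_pos: [0.5815, -0.0462, 0.2876]
tool_rot: [0.0, 0.901, 0.435, -0.0]
contact_force: [-0.3, 0.5, 0.2]
gripper_width: 1.001
side [([271.6, 160.9], [0.5837, -0.2353, 0.118], 133)]
scene [([308.7, 178.3], [0.5745, -0.228, 0.118], 55)]
wrist [([144.3, 263.8], [0.5609, -0.2234, 0.118], 40)]
```

View pics/p12.png

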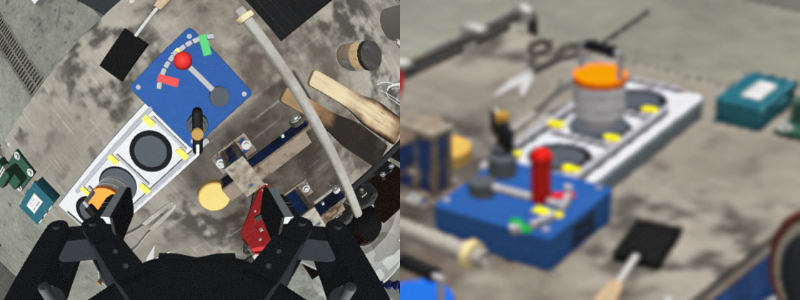

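The fresh canister stands upright in the middle seat: (600,95) in the scene crop, within a few mm of where can 2 stood. The tabs are still clear. Tightening the nut.

```bash
python3 -m pendant '[[[0,0,0,0,0,-0.2,1],[0,0,0,0,0,-0.2,1],[0,0,0,0,0,-0.2,1],[0,0,0,0,0,-0.132,1],[0,0,0,0,0,0,1],[0,0,0,0,0,0,0],[0,0,0,0,0,0,0],[0,0,0,0,0,0,0],[0,0,0,0,0,0,0],[0,0,0,0,0,0,0],[0,0,0,0,0,0,0],[0,0,0,0,0,0,0]]]'
python3 -m pendant '[[[0,0,0.047,0,0,0,0],[0,0,0.047,0,0,0,0],[0,0,0.047,0,0,0,0],[0,0,0.047,0,0,0,0],[0,0,0.047,0,0,0,0],[0,0,0.047,0,0,0,0],[0,0,0.047,0,0,0,0],[0,0,0.047,0,0,0,0],[0,0,0.047,0,0,0,0],[0,0,0.047,0,0,0,0],[0,0,0.008,0,0,0,0],[0,0,0,0,0,0,0],[0,0,0,0,0,0,0],[0,0,0,0,0,0,0]]]'
python3 - <<'E'
from h import *
print(manip.state()["ft_torque"].round(2))
E
```

```text
time: 43.3
tool_pos: [0.5818, -0.0463, 0.1057]
tool_rot: [0.001, 0.901, 0.435, -0.0]
contact_force: [-3.5, -2.1, 6.7]
gripper_width: 0.149
time: 45.05
tool_pos: [0.5818, -0.0465, 0.1057]
tool_rot: [0.0, 0.362, 0.932, -0.0]
contact_force: [-3.2, -1.7, 5.2]
gripper_width: 0.15
[-0.17  0.49 -0.02]
```

```bash
python3 -m pendant '[[[0,0,0,0,0,0,1],[0,0,0,0,0,0,1],[0,0,0,0,0,0,1],[0,0,0,0,0,0,1],[0,0,0,0,0,0,1],[0,0,0,0,0,0.2,1],[0,0,0,0,0,0.2,1],[0,0,0,0,0,0.2,1],[0,0,-0.053,-0.0825,0.046,0,1],[0,0,-0.053,-0.0825,0.046,0,1],[0,0,-0.053,-0.0825,0.046,0,1],[0,0,-0.053,-0.0825,0.046,0,1],[0,0,0,0,0,0,1],[0,0,0,0,0,0,1]]]'
python3 - <<'E'
from h import *
w=grab("wrist");np.savez("pics/wrist13.npz",**w)
b,_=blobs(w["frame"],(22,120,120),(35,255,255),15);print("tabs",[(p,onz(w,p,.054,True).round(4).tolist(),t[4]) for p,t in b])
cv2.imwrite("pics/p13.png",w["frame"])
E
```

```text
time: 46.8
tool_pos: [0.4995, -0.0001, 0.2548]
tool_rot: [0.0, 0.646, 0.763, 0.0]
contact_force: [0.3, 0.4, 0.6]
gripper_width: 1.0
tabs [([281.0, 154.8], [0.4754, 0.0014, 0.054], 73), ([19.2, 179.8], [0.5543, -0.3489, 0.054], 90), ([73.0, 181.9], [0.5438, -0.2496, 0.054], 124), ([142.3, 186.0], [0.5345, -0.1506, 0.054], 169), ([146.4, 246.9], [0.6117, -0.1431, 0.054], 140), ([81.1, 243.9], [0.6283, -0.2411, 0.054], 37)]
```

View pics/p13.png

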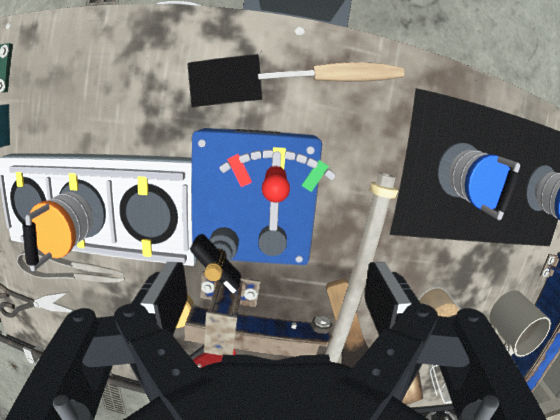

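Tabs are back at their initial positions to within 1 mm, so the nut is tight. The fresh canister is upright in the middle seat at (55,225), and the lever is in the yellow notch at (276,180). Last, the lever back to green.

```bash
python3 -m pendant '[[[0,0,0,0,0,-0.2,1],[0,0,0,0,0,-0.2,1],[0,0,0,0,0,-0.15,1],[0,0,0,0,0,-0.09,1],[0,0,0,0,0,0,1],[0,0,0,0,0,0,0],[0,0,0,0,0,0,0],[0,0,0,0,0,0,0],[0,0,0,0,0,0,0],[0,0,0,0,0,0,0],[0,0,0,0,0,0,0],[0,0,0,0,0,0,0],[0,0,0,0,0,0,0]]]'
python3 -m pendant '[[[0,0,-0.012,-0.002,0.014,0,0],[0,0,-0.012,-0.001,0.014,0,0],[0,0,-0.0265,-0.001,0.025,0,0],[0,0,-0.0265,0.001,0.025,0,0],[0,0,-0.0265,0.004,0.025,0,0],[0,0,-0.0265,0.006,0.025,0,0],[0,0,-0.0265,0.008,0.024,0,0],[0,0,-0.0265,0.009,0.018,0,0],[0,0,0,0,0,0,0],[0,0,0,0,0,0,0],[0,0,0,0,0,0,0]]]'
```

```text
time: 48.48
tool_pos: [0.4995, 0.0, 0.0956]
tool_rot: [0.001, 0.647, 0.762, 0.0]
contact_force: [-1.9, -1.2, 5.4]
gripper_width: 0.242
time: 49.85
tool_pos: [0.5072, 0.0403, 0.0957]
tool_rot: [0.004, 0.837, 0.547, 0.001]
contact_force: [4.9, -8.0, 1.1]
gripper_width: 0.238
```

```bash
python3 -m pendant '[[[0,0,0,0,0,0,1],[0,0,0,0,0,0,1],[0,0,0,0,0,0,1],[0,0,0,0,0,0,1],[0,0,0,0,0,0,1],[0,0,0,0,0,0.2,1],[0,0,0,0,0,0.2,1],[0,0,0,0,0,0.2,1],[0,0,0,0,0,0.1,1],[0,0,0.03,-0.1,0,0,1],[0,0,0.03,-0.1,0,0,1],[0,0,0.03,0,0,0,1],[0,0,0.03,0,0,0,1],[0,0,0,0,0,0,1],[0,0,0,0,0,0,1]]]'
python3 - <<'E'
from h import *
w=grab("wrist");s=grab("side")
b,_=blobs(w["frame"],(22,120,120),(35,255,255),15);print("tabs",[(onz(w,p,.054,True).round(4).tolist(),t[4]) for p,t in b])
print([(p,onz(s,p,.118).round(4).tolist(),t[4]) for p,t in blobs(s["frame"],(8,180,150),(18,255,255),20)[0]])
cv2.imwrite("pics/p14.png",np.hstack([cv2.resize(w["frame"],(480,360)),cv2.resize(s["frame"][130:400,180:360],(240,360),interpolation=2)]))
E
```

```text
time: 51.72
tool_pos: [0.455, 0.0426, 0.2695]
tool_rot: [-0.0, 0.72, 0.694, -0.0]
contact_force: [-0.4, -0.0, 0.6]
gripper_width: 1.0
tabs [([0.4762, -0.0064, 0.054], 15), ([0.4921, 0.0004, 0.054], 96), ([0.5352, -0.1504, 0.054], 125), ([0.5447, -0.2493, 0.054], 89), ([0.5545, -0.3483, 0.054], 61), ([0.6024, -0.2744, 0.054], 15)]
[([271.4, 161.7], [0.5839, -0.2299, 0.118], 138)]
```

View pics/p14.png

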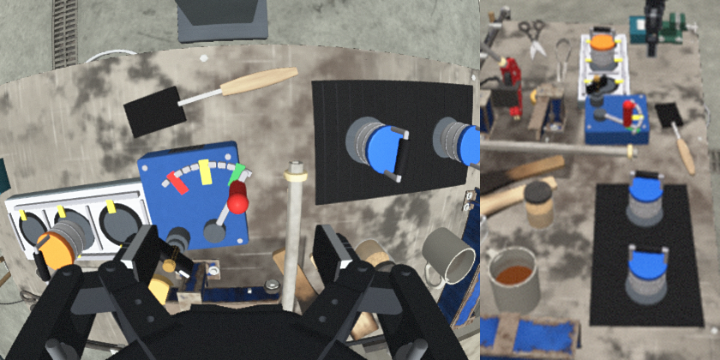

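The lever is back at the green mark (238,175 in the left picture), both canisters are on the mat, and the tabs are home. The side reading of the fresh lid drifted about 5 mm in y, so I'll measure it from close by before handing in.

```bash
python3 -m pendant '[[[0,0,0,0.0225,-0.146,0.01,1],[0,0,0,0.0225,-0.146,0.01,1],[0,0,0,0.0225,-0.146,0.01,1],[0,0,0,0.0225,-0.146,0.01,1],[0,0,0,0.0225,-0.146,0.01,1],[0,0,0,0.0225,-0.146,0.01,1],[0,0,0,0.0225,-0.146,0.01,1],[0,0,0,0.0225,-0.146,0.01,1],[0,0,0,0,0,0,1],[0,0,0,0,0,0,1],[0,0,0,0,0,0,1]]]'
python3 - <<'E'
from h import *
w=grab("wrist");np.savez("pics/wrist15.npz",**w);I=w["frame"]
m=cv2.inRange(cv2.cvtColor(I,cv2.COLOR_BGR2HSV),(8,150,120),(24,255,255))
n,l,s,c=cv2.connectedComponentsWithStats(m)
for i in range(1,n):
    if s[i][4]>150:
        k,_=cv2.findContours((l==i).astype(np.uint8),0,1);k=cv2.convexHull(np.vstack(k))[:,0].astype(float)
        Q=np.array([onz(w,p,.118,True)[:2] for p in k],np.float32)*1000;print(s[i],"lid",cv2.minEnclosingCircle(Q))
for q,z in(((.5838,-.247,.118),0),((.5838,-.247,.152),0)): print(proj(w,np.array(q),True))
b,_=blobs(I,(22,120,120),(35,255,255),15);print("tabs",[(onz(w,p,.054,True).round(4).tolist(),t[4]) for p,t in b])
E
```

```text
time: 53.2
tool_pos: [0.5, -0.2485, 0.2895]
tool_rot: [-0.0, 0.719, 0.695, 0.0]
contact_force: [0.0, -0.1, -0.2]
gripper_width: 1.002
[ 258  228   60   56 2051] lid ((582.8323364257812, -238.6426239013672), 34.45293426513672)
[279.53919074 258.22258457]
[279.95381973 273.84799462]
tabs [([0.4854, 0.001, 0.054], 183), ([0.5344, -0.1517, 0.054], 153), ([0.5436, -0.2509, 0.054], 160), ([0.5532, -0.35, 0.054], 147), ([0.6119, -0.1443, 0.054], 130), ([0.6309, -0.3426, 0.054], 127), ([0.7066, -0.1391, 0.054], 373)]
```

```bash
python3 - <<'E'
from h import *
w=dict(np.load("pics/wrist15.npz"));I=w["frame"]
m=(I[235:330,255:320].max(2)<55).astype(np.uint8);n,l,s,c=cv2.connectedComponentsWithStats(m)
for i in range(1,n):
    if s[i][4]>100:
        ys,xs=np.where(l==i);P=np.c_[xs+255,ys+235].astype(float);Q=np.array([onz(w,p,.152,True)[:2] for p in P],np.float32)*1000;print("handle",s[i],cv2.minAreaRect(Q))
m=(I.max(2)<95).astype(np.uint8)
# foot disc/seat region extents around mid seat (z .046)
for v in (60,80,100,120):
    mm=(I[150:250,225:345].max(2)<v).astype(np.uint8);n,l,s,c=cv2.connectedComponentsWithStats(mm)
    i=1+np.argmax(s[1:,4]);ys,xs=np.where(l==i);P=np.c_[xs+225,ys+150].astype(float)
    Q=np.array([onz(w,p,.046,True)[:2] for p in P],np.float32)*1000;print(v,s[i],Q.min(0),Q.max(0),cv2.minEnclosingCircle(Q))
f=grab("side");print([(p,t) for p,t in blobs(f["frame"],(8,180,150),(18,255,255),20)[0]])
for k in("side12",):
    f=dict(np.load(f"pics/{k}.npz"));print([(p,t) for p,t in blobs(f["frame"],(8,180,150),(18,255,255),20)[0]])
# grey-level profile along y across body just below the lid (z=.075) and foot (z=.046) at x of the near (-x) silhouette
for z,x,r in((.09,.5838-.032,.05),(.046,.5838-.037,.06)):
    for y in np.arange(-.30,-.19,.005):
        u=proj(w,np.array([x,y,z]),True).round().astype(int); print(round(y,3),I[u[1],u[0]].tolist(),end=" ")
    print()
E
```

```text
handle [ 26  18  16  44 581] ((585.8280639648438, -238.63552856445312), (14.406189918518066, 49.66538619995117), 87.6758041381836)
60 [101  46  19  51 354] [ 537.25867 -186.30968] [ 606.5286  -160.97876] ((571.8936767578125, -162.9949951171875), 34.6937141418457)
80 [101  46  19  52 394] [ 537.2213  -186.33519] [ 608.006   -160.90527] ((572.6136474609375, -163.60365295410156), 35.495147705078125)
100 [100  46  20  52 610] [ 537.2213  -187.55386] [ 608.006   -160.90527] ((572.6136474609375, -163.60365295410156), 35.495147705078125)
120 [  24   52   66   48 1267] [ 542.6     -285.74536] [ 606.2627  -201.57266] ((580.873291015625, -243.75196838378906), 42.48798370361328)
[([271.4, 161.7], [263, 157, 18, 10, 138])]
[([271.6, 160.9], [264, 156, 17, 10, 133])]
-0.3 [235, 232, 229] -0.295 [194, 186, 183] -0.29 [128, 125, 125] -0.285 [235, 231, 228] -0.28 [146, 142, 136] -0.275 [31, 27, 30] -0.27 [86, 82, 74] -0.265 [103, 98, 91] -0.26 [106, 100, 92] -0.255 [109, 110, 107] -0.25 [122, 120, 117] -0.245 [114, 114, 113] -0.24 [117, 117, 116] -0.235 [110, 110, 109] -0.23 [111, 110, 109] -0.225 [137, 134, 134] -0.22 [106, 105, 104] -0.215 [103, 95, 89] -0.21 [133, 128, 120] -0.205 [196, 187, 184] -0.2 [237, 234, 230] -0.195 [204, 200, 194] 
-0.3 [168, 162, 160] -0.295 [230, 226, 223] -0.29 [231, 226, 224] -0.285 [232, 229, 226] -0.28 [233, 230, 226] -0.275 [235, 231, 229] -0.27 [236, 232, 229] -0.265 [43, 44, 43] -0.26 [35, 28, 35] -0.255 [110, 250, 248] -0.25 [110, 248, 246] -0.245 [39, 101, 99] -0.24 [49, 48, 42] -0.235 [43, 39, 40] -0.23 [81, 78, 75] -0.225 [240, 235, 233] -0.22 [238, 234, 231] -0.215 [238, 235, 232] -0.21 [237, 233, 229] -0.205 [227, 223, 219] -0.2 [193, 186, 184] -0.195 [234, 230, 227]
```

```bash
python3 -c "
from plant import manip
print(manip.job_done())"
```

```text
the job is handed in; nothing more can be done
None
```

The changeover is finished and handed in at about 53 s of robot time; no verdict is reported back.

**What I did, in order:**
1. I threw the lever from green to yellow, then slackened the nut clockwise. The tabs moved about 40 mm, clear of the feet.
2. I lifted both blue-lidded canisters onto the mat. Only two were present; the third seat was empty.
3. I stood the orange-lidded canister in the middle seat.
4. I tightened the nut, then threw the lever back to green.

**Last checks:**
- **Nut:** the tabs are back within about 2 mm of their starting positions.
- **Lever:** the grip was released within 1 mm of where I first gripped it, at the green mark.
- **Mat:** both blue-lidded canisters were upright on the mat in the last picture, and the gripper was clear of everything.

**One check was off:** the orange canister ended about 8 mm from the seat centre in +y, although I released it within about 1 mm in y. I did not find out why it moved. It is inside the 16 mm limit. Its handle and lid line up in y. In x they differ by about 3 mm, which I put down to viewing angle rather than tilt. I left it, because correcting it would have meant undoing the nut and lever.

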